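# Rock the seesaw gate of a ball sorter

## Robot

A 6-joint arm with a two-finger parallel gripper is mounted at the origin on the work surface; the furniture and walls round the work are solid. World frame = base frame: x ahead of the robot, y to its left, z up, the work surface at z = 0. Lengths are in m, angles in rad, forces in N, time in s.
With the tool pointing down it reaches from about 0.35 to 0.85 m from the base axis. Payload 8.1 kg.
Tool frame: the origin (TCP) lies at the very end of the fingers, on their centre line; the grasp point (between the pads) lies 19 mm behind it; z points along the fingers, y is the direction in which the jaws open and shut (so a half turn about z gives the same grasp; the last joint's range is limited). The gripper opens to 93 mm and grips with 3 to 60 N. Pads are 15 mm wide; open, the fingers measure 128 mm over their backs; the gripper's body (75 mm by 188 mm) begins 65 mm behind the grasp point.
Start: joints at [-1.329, 0.13, 1.488, -0, 1.523, -0.085], TCP at [0.193, -0.568, 0.219] pointing down, gripper open.
Joint ranges: [-2.96, 2.96], [-0.89, 2.26], [0.02, 2.5], [-1.34, 4.48], [0, 2.73], [-2.66, 2.66]. Speed limits (rad/s): [2.39, 2.39, 2.79, 3.14, 3.14, 3.14].

## Interface

Orientations are given as a rotation vector (axis times angle).
In Python, from plant import robot gives the robot as it stands.
- The arm moves only by the shell command python3 -m inch 'ROWS' [FORCE]. ROWS is JSON, a list that holds one entry, the list of rows, each a list of 7 numbers: the shift along the tool's x, y, z in cm, then the turn, a rotation vector about the tool's x, y, z in degrees, then the gripper command: -1 is fully open, 1 is shut, values between are in proportion. A call has 1 to 5 rows; each row shifts and turns the commanded pose from where the row before left it, along the tool's axes as they then stand; what a row does not reach is not made up. A row lasts 1/10 s, in which the tool goes at most 50 mm and 8.59 degrees, less where a joint would pass 70% of its speed; a pose out of reach is approached as far as the arm can. A call with a gripper value outside its range is refused whole. The fingers move at their own pace and stop on an object; FORCE is the grip in N (left out, the last holds). Time passes only in rows, so rows that do not move let the fingers close. It gives the time, the measured TCP pose, the force and the opening at its end, in the units of the state.
- robot.read_state(): the state, without advancing time (a new reading comes with each control period).
- robot.read_camera(name): name is "scene" or "side" or "wrist"; returns a dict with "image" (384x512x3 uint8, blue, green, red), "K" (3x3 intrinsics, pixels), "R" (3x3) and "t" (3): a world point X has camera coordinates R X + t; the wrist camera has in their place "tool_from_camera" (4x4, takes a point from camera to tool coordinates, whose origin is the TCP and whose axes are the flange's). Camera axes: x right, y down, z forward; pixel columns grow to the right and rows downward; lengths in m; the calibration is good to about 2 mm. A picture is of the moment at which its call begins: read the wrist's pose just before it. There is no depth.
- robot.close_job(): hands the job in, once; it reports no verdict.
The state is a dict: "t": time; "q": joint angles; "dq": joint speeds; "joint_torque": joint torques, N m; "tool_pos": TCP position; "orientation": TCP orientation; "force": force on the tool from outside, world axes, zero at the start; "wrist_torque": the same for the moment, N m; "opening": finger opening in m.
Only numpy, scipy, OpenCV 4.12 (cv2) and the standard library are available. Lean on these libraries where they do the work, as an engineer would, in place of code of your own. Each camera call takes 0.05 s, during which the arm holds its last target. There are 200 camera calls.

## Task

Sort the two balls waiting on the feeder into separate trays: with a fingertip nudge the steel ball out of its notch so that it rolls down into the tray on the side to which the seesaw gate leans, then press down the raised orange pad to rock the gate right over, and then nudge the brass ball out so that it runs down the other chute. Only push and press: do not lift a ball or touch one again once it has left the feeder, and leave the other things on the bench alone.

Things in the scene. Friction and masses are not known exactly. Their poses are not given: they have to be found in the camera images.
- sorter: Ball sorter screwed to the bench: feeder deck on the robot's side, white seesaw behind it, a chute and a blue tray at each end. Origin: on the bench, midway between the trays, under the seesaw's pivot; +x from the feeder to the seesaw, away from the robot, +y to the left tray, z up. A nudged ball takes 1 to 3 s to roll by itself over the seesaw and its low end's chute into the tray.
- feeder_notch (a point): Centre of the cross notch, 7 mm wide in x, in the wooden feeder deck (124 mm wide, its level rear part 120 mm above the bench, ending 46 mm behind the notch, no wall there). The balls wait in it 38 mm left and right of this point, between guide strips only 2.5 mm high. Pushed 8 mm or more towards +x, a ball leaves the notch and rolls on by itself.
- feeder_mouth (a point): Front edge of the feeder, 111 mm above the bench, above the middle of the seesaw. The deck slopes 6 degrees down from the notch to it, and two aluminium rails (tops 132 mm above the bench) funnel from 17 mm past the notch, 57 mm either side of the middle, to this 32 mm wide mouth.
- gate (a joint): Tilt of the white seesaw, a 164 mm trough on an axle along the sorter's x axis, 65 mm above the bench. +0.22 rad = leaning fully right (left end raised; balls run to the right tray), -0.22 = fully left. Top-heavy: it rests on one stop or the other; less than 2 N down on the raised pad moves it, and past level it falls to the other stop by itself. At the start it leans either way.
- gate_pad_left (a point): Centre of the top of the orange press pad (34x34x5 mm) at the seesaw's left (+y) end, behind the trough (33 mm to +x of its centre line). About 140 mm above the bench when raised, 127 mm with the gate level, 111 mm when low. As it goes down it also shifts outwards, 15 mm by the time the gate is level, 27 mm in all.
- gate_pad_right (a point): The same for the pad at the right (-y) end.
- steel_ball_center (a point): Centre of the polished steel (silvery) ball, 25 mm across, about 50 g. It waits in the left or the right lane of the feeder, its centre 132 mm above the bench. (Only the point matters; axes turn as it rolls.)
- brass_ball_center (a point): Centre of the brass (yellow) ball, 25 mm across, about 50 g, waiting in the other lane.
- steel_ball: The steel ball itself; its origin is a point on its surface. Use the centre point instead.
- brass_ball: The brass ball itself; its origin is a point on its surface. Use the centre point instead.
- tray_left (a point): Centre of the inner floor of the blue tray at the left (+y) end of the sorter, 180 mm from the sorter's origin, 12 mm above the bench. Inside 76 mm in x, 67 mm in y; walls up to 40 mm (chute side), 52 mm (sides) and 62 mm (outer end) above the bench.
- tray_right (a point): The same for the tray at the right (-y) end.
- flux_bottle: Bystander, to be left alone: blue bottle with a black cap, 42 mm across, 85 mm tall; loose on the bench. Origin at the centre of its underside.
- oil_bottle: Bystander, to be left alone: white bottle with a red cap, 34 mm across, 78 mm tall; loose on the bench. Origin at the centre of its underside.
- dapping_block: Bystander, to be left alone: 50 mm steel cube with round hollows; loose on the bench. Origin at the centre of its underside.
- beeswax: Bystander, to be left alone: pale round lump of wax, 44 mm across, 22 mm high; loose on the bench. Origin at the centre of its underside.
- wax_ring_1: Bystander, to be left alone: green wax ring, 38 mm across, 14 mm high; loose on the bench. Origin at the centre of its underside.
- pliers_1: Bystander, to be left alone: red-handled pliers lying flat, 135x37x8 mm; loose on the bench. Origin at the centre of its underside.
- wood_ring_clamp: Bystander, to be left alone: wooden ring clamp lying flat, 110x36x21 mm; loose on the bench. Origin at the centre of its underside.

How it is judged:
On the way, in this order (a step that is already met when the one before it is completed fails the run):
1. the steel ball lies in one of the trays while the brass ball still waits in its notch (((y of steel_ball_center in the frame of sorter between 0.147 and 0.215 m and x of steel_ball_center in the frame of sorter between -0.038 and 0.038 m and height (world z) of steel_ball_center below 0.036 m) or (y of steel_ball_center in the frame of sorter between -0.215 and -0.147 m and x of steel_ball_center in the frame of sorter between -0.038 and 0.038 m and height (world z) of steel_ball_center below 0.036 m)) and x of brass_ball_center in the frame of sorter below -0.095 m and height (world z) of brass_ball_center above 0.12 m), for 0.2 s.
2. the gate leans fully to the side away from the steel ball, the brass ball still waiting (((y of steel_ball_center in the frame of sorter between 0.147 and 0.215 m and x of steel_ball_center in the frame of sorter between -0.038 and 0.038 m and height (world z) of steel_ball_center below 0.036 m and value of joint gate above 0.18 rad) or (y of steel_ball_center in the frame of sorter between -0.215 and -0.147 m and x of steel_ball_center in the frame of sorter between -0.038 and 0.038 m and height (world z) of steel_ball_center below 0.036 m and value of joint gate below -0.18 rad)) and x of brass_ball_center in the frame of sorter below -0.095 m and height (world z) of brass_ball_center above 0.12 m), for 0.2 s.
At the end, for the whole second after the job is handed in: The steel ball lies at rest in one tray and the brass ball at rest (both under 0.03 m/s) in the other, and the gate leans fully (within 0.04 rad of its stop) to the brass ball's side (((y of steel_ball_center in the frame of sorter between 0.147 and 0.215 m and x of steel_ball_center in the frame of sorter between -0.038 and 0.038 m and height (world z) of each of steel_ball_center, brass_ball_center below 0.036 m and y of brass_ball_center in the frame of sorter between -0.215 and -0.147 m and x of brass_ball_center in the frame of sorter between -0.038 and 0.038 m and value of joint gate above 0.18 rad) or (y of steel_ball_center in the frame of sorter between -0.215 and -0.147 m and x of steel_ball_center in the frame of sorter between -0.038 and 0.038 m and height (world z) of each of steel_ball_center, brass_ball_center below 0.036 m and y of brass_ball_center in the frame of sorter between 0.147 and 0.215 m and x of brass_ball_center in the frame of sorter between -0.038 and 0.038 m and value of joint gate below -0.18 rad)) and linear speed of each of steel_ball, brass_ball below 0.03 m/s); the robot touches nothing.
It fails at once if a ball is lifted (more than 20 mm above its notch) (height (world z) of any of steel_ball_center, brass_ball_center above 0.153 m).
It fails at once if the fingers touch a ball after it has left the feeder ((contact force between the fingers and steel_ball above 0.3 N and (x of steel_ball_center in the frame of sorter above 0 m or y of steel_ball_center in the frame of sorter above 0.07 m or y of steel_ball_center in the frame of sorter below -0.07 m or height (world z) of steel_ball_center below 0.09 m)) or (contact force between the fingers and brass_ball above 0.3 N and (x of brass_ball_center in the frame of sorter above 0 m or y of brass_ball_center in the frame of sorter above 0.07 m or y of brass_ball_center in the frame of sorter below -0.07 m or height (world z) of brass_ball_center below 0.09 m))).
It fails at once if a bystander is shoved more than 25 mm or a bottle tipped (distance of any of flux_bottle, oil_bottle, dapping_block, beeswax, wax_ring_1, pliers_1, wood_ring_clamp from where it was at the start of the episode above 0.025 m or angle between any of flux_bottle, oil_bottle's own z axis and vertical above 0.5 rad).
It also fails if it takes over 58 s, if anything falls off the work surface, if the arm or the gripper's body presses on something with over 40 N, if the wrist force passes 120 N, or if a joint passes its speed limit or range.

## Working session

There is one attempt and no reset: what is moved stays moved. The work goes in short steps, Python scripts to look and compute and a shell command to move; the robot and the scene stay as the last step left them, time stands still between calls to the robot, and variables do not carry over. Pictures are saved under pics/ and viewed, about 8 in all and at most 12, crops included, and the job is handed in when it is done.

```bash
mkdir -p pics; ls; python3 - <<'E'
from plant import robot
import cv2
for n in("scene","side"):
    c=robot.read_camera(n); cv2.imwrite(f"pics/{n}0.png",c["image"]); print(n,c["K"].tolist(),c["R"].tolist(),c["t"].tolist())
s=robot.read_state();print(s["t"],s["tool_pos"],s["orientation"],s["opening"])
E
```

```text
pics
scene [[357.30996908037946, 0.0, 262.1582534706455], [0.0, 357.30996908037946, 200.3520585568061], [0.0, 0.0, 1.0]] [[0.5892167095863377, -0.8075423233781492, -0.026439839206589915], [-0.33538053383429506, -0.21467433894232898, -0.9172975666187596], [0.7350806531730193, 0.549354461302259, -0.3973236831325719]] [-0.2652965350390785, 0.2918493266804844, 0.4246469404991018]
side [[405.3557465226503, 0.0, 263.570989607725], [0.0, 405.3557465226503, 192.42424505285655], [0.0, 0.0, 1.0]] [[0.9748766931620931, -0.22191245407931767, 0.019243072879262715], [-0.05928093492229165, -0.34175642589180144, -0.937917009183862], [0.2147119090411171, 0.9132126850225835, -0.34632555208901744]] [-0.5489444157106498, 0.16149131262979793, 0.8771201473751989]
0.1 [ 0.19248569 -0.56775002  0.21770694] [-3.09813053e+00 -5.10737946e-01  2.07074364e-04] 0.09277412668403925
```

View pics/scene0.png

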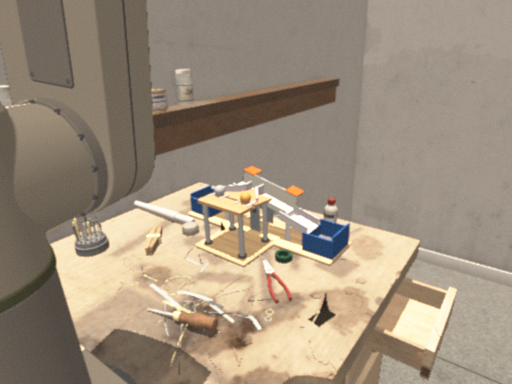

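View pics/side0.png

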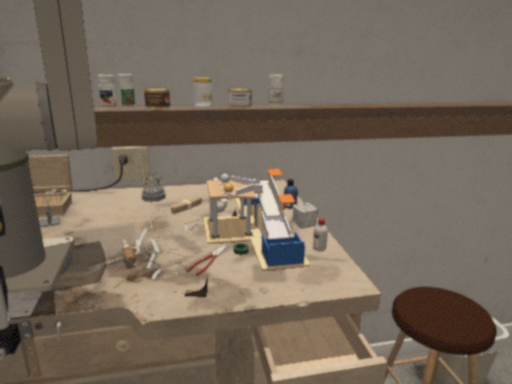

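```bash
python3 - <<'E'
import cv2
a=cv2.imread("pics/scene0.png")[155:265,185:355];cv2.imwrite("pics/sc.png",cv2.resize(a,None,fx=4.5,fy=4.5,interpolation=cv2.INTER_CUBIC))
a=cv2.imread("pics/side0.png")[160:275,190:340];cv2.imwrite("pics/sd.png",cv2.resize(a,None,fx=5,fy=5,interpolation=cv2.INTER_CUBIC))
E
```

```text
(no output)
```

View pics/sc.png

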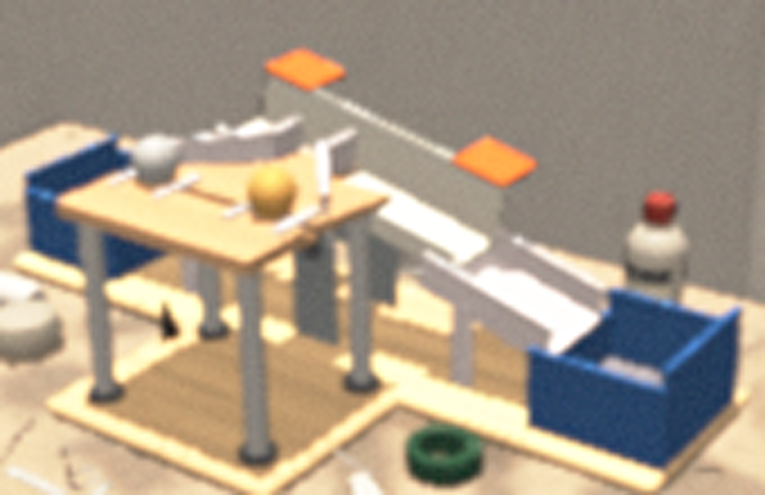

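View pics/sd.png

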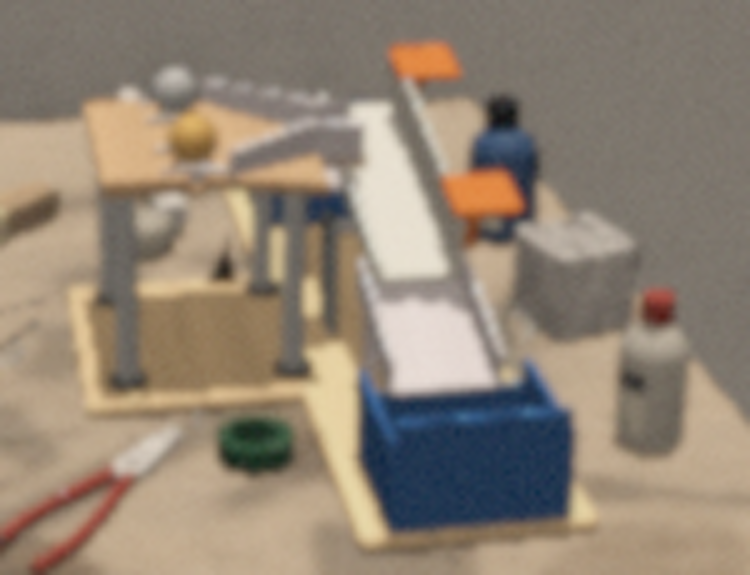

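```bash
cat >h.py <<'E'
import numpy as np
from plant import robot
def proj(c,X):
    p=c["K"]@(c["R"]@np.asarray(X)+c["t"]); return p[:2]/p[2]
E
python3 - <<'E'
from h import *
from scipy.optimize import least_squares
C=[robot.read_camera(n) for n in("scene","side")]
f=[lambda u,v:np.array([185+(u+.5)/4.5-.5,155+(v+.5)/4.5-.5]),lambda u,v:np.array([190+(u+.5)/5-.5,160+(v+.5)/5-.5])]
P={"steel":[(157,160),(174,88)],"brass":[(271,192),(192,137)],"L":[(305,69),(426,61)],"R":[(495,161),(483,193)]}
for k,uv in P.items():
    r=least_squares(lambda X:np.concatenate([proj(C[i],X)-f[i](*uv[i]) for i in(0,1)]),[.5,-.0,.1]);print(k,r.x.round(4),r.fun.round(2))
def pts(p):
    x,y,a,xn,yl,yr=p;c,s=np.cos(a),np.sin(a)
    T=lambda X:np.array([x+c*X[0]-s*X[1],y+s*X[0]+c*X[1],X[2]])
    return {"steel":T([xn,.038,.132]),"brass":T([xn,-.038,.132]),"L":T([.033,yl,.140]),"R":T([.033,-yr,.111])}
def F(p):
    q=pts(p);return np.concatenate([proj(C[i],q[k])-f[i](*P[k][i]) for k in P for i in(0,1)])
r=least_squares(F,[.6,0,0,-.12,.06,.09]);print(r.x.round(4),np.degrees(r.x[2]));print(r.fun.round(1))
for k,v in pts(r.x).items():print(k,v.round(4))
E
```

```text
steel [0.4872 0.1421 0.1321] [-0.01 -0.07 -0.01  0.08]
brass [0.4862 0.068  0.1314] [ 0.02  0.14  0.03 -0.16]
L [0.6274 0.1558 0.1366] [ 0.03  0.27  0.05 -0.29]
R [0.6245 0.0273 0.1085] [ 0.04  0.35  0.07 -0.36]
[ 0.5909  0.1028 -0.0195 -0.1044  0.0497  0.0775] -1.116771241956184
[-0.2 -0.1 -0.   0.   0.3  0.  -0.1 -0.2  0.6 -0.4 -0.5 -1.   0.5 -0.1
 -0.4 -0.9]
steel [0.4872 0.1428 0.132 ]
brass [0.4858 0.0668 0.132 ]
L [0.6248 0.1518 0.14  ]
R [0.6224 0.0247 0.111 ]
```

```bash
python3 -m inch '[[[0,0,-0.5,0,0,6.5,1],[0,0,-0.5,0,0,6.5,1],[0,0,-0.5,0,0,6.5,1],[0,0,0,0,0,0,1]]]' 20; python3 -m inch '[[[3,-3,0,0,0,0,1],[3,-3,0,0,0,0,1],[3,-3,0,0,0,0,1],[3,-3,0,0,0,0,1],[0,0,0,0,0,0,1]]]'
```

```text
t: 0.6
tool_pos: [0.1927, -0.5685, 0.2343]
orientation: [3.141, -0.024, 0.0]
force: [-0.3, -0.2, 0.1]
opening: 0.0656
t: 1.1
tool_pos: [0.3174, -0.4465, 0.2334]
orientation: [-3.14, 0.008, -0.002]
force: [0.6, -0.2, 0.2]
opening: 0.0257
```

```bash
python3 -m inch '[[[1.5,-4,0,0,0,0,1],[1.5,-4,0,0,0,0,1],[1.5,-4,0,0,0,0,1],[1.5,-4,0,0,0,0,1],[1.5,-4,0,0,0,0,1]]]' ; python3 -m inch '[[[1,-4,0,0,0,0,1],[1,-4,0,0,0,0,1],[1,-4,0,0,0,0,1],[1,-4,0,0,0,0,1],[0,-4,0,0,0,0,1]]]';  python3 -m inch '[[[0,-4,0,0,0,0,1],[0,-4,0,0,0,0,1],[0,-4,0,0,0,0,1],[0,-4,0,0,0,0,1],[0,0,0,0,0,0,1]]]'; python3 - <<'E'
from h import *
s=robot.read_state();print(s["t"],s["tool_pos"],s["orientation"],s["opening"],s["force"])
c=robot.read_camera("wrist");import cv2;cv2.imwrite("pics/w1.png",c["image"])
T=c["tool_from_camera"];print(T.round(3).tolist())
from scipy.spatial.transform import Rotation as Ro
R=Ro.from_rotvec(s["orientation"]).as_matrix()
for k,X in {"steel":[.4872,.1428,.132],"brass":[.4858,.0668,.132],"padL":[.6248,.1518,.14]}.items():
    x=np.linalg.inv(T)@np.append(R.T@(np.array(X)-s["tool_pos"]),1);p=c["K"]@x[:3];print(k,p[:2]/p[2])
E
```

```text
t: 1.6
tool_pos: [0.3919, -0.2499, 0.2334]
orientation: [3.141, -0.017, -0.0]
force: [1.2, -0.1, 0.4]
opening: 0.0008
t: 2.1
tool_pos: [0.4351, -0.0504, 0.2334]
orientation: [3.141, -0.017, 0.0]
force: [0.3, -0.1, -0.3]
opening: 0.0003
t: 2.6
tool_pos: [0.4365, 0.1119, 0.2334]
orientation: [-3.14, 0.009, 0.0]
force: [0.1, -0.5, -0.1]
opening: 0.0002
2.6 [0.43646577 0.11194827 0.2333855 ] [-3.14029528e+00  9.39353022e-03  4.65671096e-04] 0.00016332949473362764 [ 0.09389342 -0.53268251 -0.06725641]
[[0.001, -0.961, -0.276, 0.077], [1.0, 0.001, -0.0, 0.001], [0.0, -0.276, 0.961, -0.166], [0.0, 0.0, 0.0, 1.0]]
steel [224.95310609 138.75162204]
brass [304.82963843 139.82236895]
padL [205.62154709 -37.15063255]
```

View pics/w1.png

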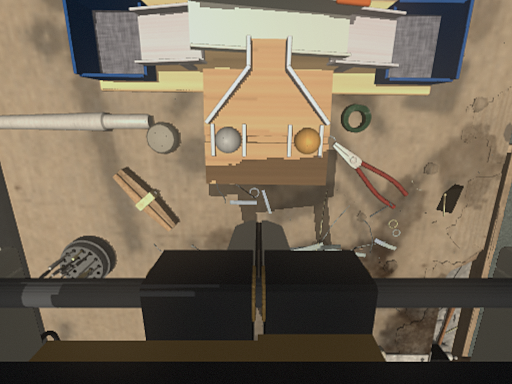

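```bash
python3 -m inch '[[[0,-2.9,0,0,0,0,1],[0,0,3.5,0,0,0,1],[0,0,3.5,0,0,0,1],[0,0,3.5,0,0,0,1],[0,0,0,0,0,0,1]]]' ; python3 -m inch '[[[0.7,0,0,0,0,0,1],[0.7,0,0,0,0,0,1],[0.7,0,0,0,0,0,1],[0.5,0,0,0,0,0,1],[0,0,0,0,0,0,1]]]'
```

```text
t: 3.15
tool_pos: [0.4336, 0.1352, 0.1234]
orientation: [3.139, -0.021, -0.014]
force: [-1.1, -0.2, -0.2]
opening: 0.0001
t: 3.65
tool_pos: [0.4645, 0.1372, 0.1296]
orientation: [-3.141, 0.021, -0.002]
force: [0.2, 0.4, -0.4]
opening: 0.0004
```

```bash
python3 -m inch '[[[0,-0.3,0.2,0,0,0,1],[0,0,0,0,0,0,1],[0,0,0,0,0,0,1]]]' ; python3 -m inch '[[[0.5,0,0,0,0,0,1],[0.5,0,0,0,0,0,1],[0.5,0,0,0,0,0,1],[0,0,0,0,0,0,1]]]'
python3 - <<'E'
from h import *
import cv2
cv2.imwrite("pics/w2.png",robot.read_camera("wrist")["image"][:260,60:480])
E
```

```text
t: 3.95
tool_pos: [0.4629, 0.1403, 0.1265]
orientation: [3.141, -0.021, -0.001]
force: [0.3, -0.2, 0.2]
opening: 0.0006
t: 4.35
tool_pos: [0.479, 0.1399, 0.1267]
orientation: [-3.141, 0.022, -0.001]
force: [-0.6, 0.7, 0.1]
opening: 0.0004
```

View pics/w2.png

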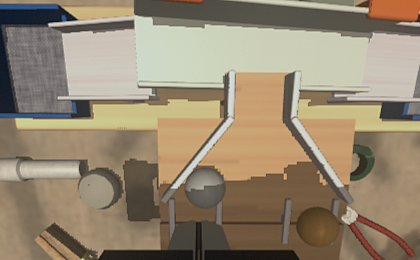

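The steel ball (205,187 in the crop) is ahead of the fingers and leaving its notch, and the brass ball is still waiting at (318,227). I'll back off, rise and let it roll.

```bash
python3 -m inch '[[[0,0,0,0,0,0,1],[0,0,0,0,0,0,1],[-1,0,0,0,0,0,1],[-2,0,0,0,0,0,1],[0,0,-3,0,0,0,1]]]' ; python3 -m inch '[[[0,0,-4,0,0,0,1],[0,0,-3,0,0,0,1],[0,0,0,0,0,0,1],[0,0,0,0,0,0,1],[0,0,0,0,0,0,1]]]';python3 -m inch '[[[0,0,0,0,0,0,1],[0,0,0,0,0,0,1],[0,0,0,0,0,0,1],[0,0,0,0,0,0,1],[0,0,0,0,0,0,1]]]';python3 -m inch '[[[0,0,0,0,0,0,1],[0,0,0,0,0,0,1],[0,0,0,0,0,0,1],[0,0,0,0,0,0,1],[0,0,0,0,0,0,1]]]'
python3 - <<'E'
from h import *
import cv2
a=robot.read_camera("wrist")["image"][:200,40:480]
b=robot.read_camera("scene")["image"][155:265,185:355]
a=cv2.resize(a,(700,318));b=cv2.resize(b,(430,278),interpolation=cv2.INTER_CUBIC)
o=np.zeros((596,700,3),np.uint8);o[:318]=a;o[318:,:430]=b;cv2.imwrite("pics/w3.png",o)
E
```

```text
t: 4.9
tool_pos: [0.4419, 0.1397, 0.1513]
orientation: [3.139, -0.021, -0.018]
force: [0.4, 0.4, -1.0]
opening: 0.0008
t: 5.4
tool_pos: [0.4473, 0.1403, 0.2253]
orientation: [3.141, -0.021, -0.003]
force: [0.2, -0.3, -0.6]
opening: 0.0007
t: 5.9
tool_pos: [0.4482, 0.1403, 0.2265]
orientation: [3.141, -0.021, -0.0]
force: [-0.4, -0.0, -0.4]
opening: 0.0007
t: 6.4
tool_pos: [0.4483, 0.1404, 0.2267]
orientation: [-3.142, 0.021, -0.0]
force: [0.1, -0.7, 0.2]
opening: 0.0005
```

View pics/w3.png

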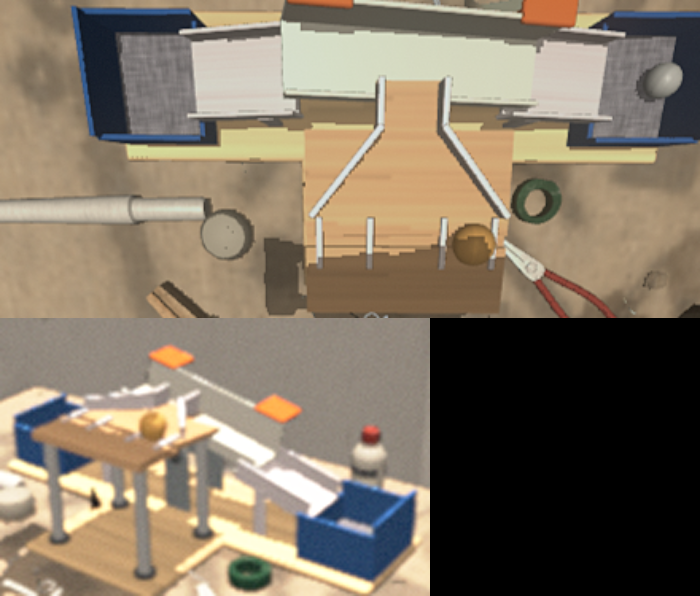

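Picture: steel ball is in the right tray (660,80), brass is still in its notch (474,244), and the left pad is raised. Next is above the left pad.

```bash
python3 -m inch '[[[4.5,-0.5,0,0,0,0,1],[4.5,-0.5,0,0,0,0,1],[4.5,-0.5,0,0,0,0,1],[4.5,-0.5,0,0,0,0,1],[0,0,0,0,0,0,1]]]'; python3 -m inch '[[[0,0,3.5,0,0,0,1],[0,0,3,0,0,0,1],[0,0,0,0,0,0,1],[0,0,0,0,0,0,1],[0,0,0,0,0,0,1]]]'
```

```text
t: 7.0
tool_pos: [0.6312, 0.1575, 0.2213]
orientation: [3.14, -0.023, -0.009]
force: [-1.1, -0.2, -0.4]
opening: 0.0003
t: 7.5
tool_pos: [0.6295, 0.1582, 0.1645]
orientation: [-3.141, 0.021, -0.005]
force: [0.9, -0.2, 0.1]
opening: 0.0001
```

```bash
python3 -m inch '[[[0,0,1,0,0,0,1],[0,0,1,0,0,0,1],[0,0,1,0,0,0,1],[0,0,0.5,0,0,0,1],[0,0,0,0,0,0,1]]]'; python3 -m inch '[[[0,0,0.6,0,0,0,1],[0,0,0.6,0,0,0,1],[0,0,0,0,0,0,1],[0,0,0,0,0,0,1],[0,0,0,0,0,0,1]]]'
python3 - <<'E'
from h import *
import cv2
a=robot.read_camera("side")["image"][160:275,190:340]
b=robot.read_camera("scene")["image"][155:265,185:355]
a=cv2.resize(a,(390,299),interpolation=cv2.INTER_CUBIC);b=cv2.resize(b,(410,299),interpolation=cv2.INTER_CUBIC)
cv2.imwrite("pics/w4.png",np.hstack([a,b]))
E
```

```text
t: 8.0
tool_pos: [0.6273, 0.1576, 0.1246]
orientation: [3.141, -0.021, -0.005]
force: [-0.1, -0.2, 0.1]
opening: 0.0005
t: 8.5
tool_pos: [0.6288, 0.1579, 0.1151]
orientation: [-3.141, 0.021, -0.001]
force: [-0.8, -0.5, 4.8]
opening: 0.0003
```

View pics/w4.png

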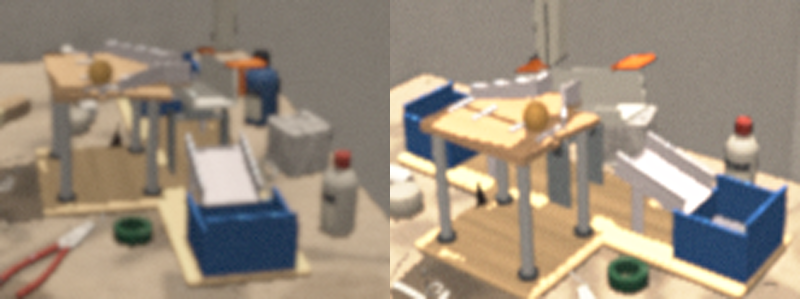

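The gate has tipped over: the right pad is now high at (633,62) and brass is still waiting. Next I rise and go behind the brass ball.

```bash
python3 -m inch '[[[0,0,-3,0,0,0,1],[0,0,-4,0,0,0,1],[0,0,-4,0,0,0,1],[0,0,0,0,0,0,1],[0,0,0,0,0,0,1]]]'; python3 -m inch '[[[-4,2.4,0,0,0,0,1],[-4,2.4,0,0,0,0,1],[-4,2.4,0,0,0,0,1],[-4,2.4,0,0,0,0,1],[-3,0,0,0,0,0,1]]]';python3 -m inch '[[[0,0,0,0,0,0,1],[0,0,0,0,0,0,1],[0,0,0,0,0,0,1]]]'
python3 - <<'E'
from h import *
import cv2
cv2.imwrite("pics/w5.png",robot.read_camera("wrist")["image"][:260])
E
```

```text
t: 9.1
tool_pos: [0.6293, 0.1581, 0.2258]
orientation: [-3.141, 0.021, -0.004]
force: [0.2, 0.1, 0.0]
opening: 0.0007
t: 9.6
tool_pos: [0.4341, 0.0626, 0.2218]
orientation: [3.14, -0.024, -0.007]
force: [0.7, 0.6, 0.7]
opening: 0.0003
t: 9.9
tool_pos: [0.4376, 0.0646, 0.2239]
orientation: [3.141, -0.021, -0.001]
force: [-0.9, -0.3, -0.1]
opening: 0.0007
```

View pics/w5.png

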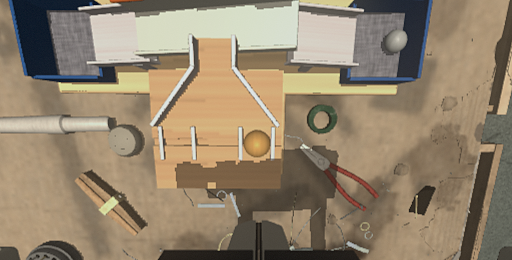

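Brass (257,143) is lined up with the fingers (257), and steel is in the right tray. Now descend and nudge.

```bash
python3 -m inch '[[[0,0,3.5,0,0,0,1],[0,0,3.5,0,0,0,1],[0,0,2.7,0,0,0,1],[0,0,0,0,0,0,1],[0,0,0,0,0,0,1]]]'; python3 -m inch '[[[0.7,0,0,0,0,0,1],[0.7,0,0,0,0,0,1],[0.7,0,0,0,0,0,1],[0.4,0,0,0,0,0,1],[0,0,0,0,0,0,1]]]'
```

```text
t: 10.45
tool_pos: [0.4373, 0.0646, 0.1276]
orientation: [3.141, -0.021, -0.003]
force: [0.2, 0.3, -0.1]
opening: 0.0005
t: 10.95
tool_pos: [0.463, 0.0641, 0.128]
orientation: [-3.142, 0.022, -0.001]
force: [0.2, -0.0, -0.6]
opening: 0.0008
```

```bash
python3 -m inch '[[[0.5,0,0,0,0,0,1],[0.5,0,0,0,0,0,1],[0.5,0,0,0,0,0,1],[0,0,0,0,0,0,1],[0,0,0,0,0,0,1]]]'; python3 -m inch '[[[0,0,0,0,0,0,1],[-1,0,0,0,0,0,1],[-2,0,0,0,0,0,1],[0,0,-3,0,0,0,1],[0,0,-3,0,0,0,1]]]';python3 -m inch '[[[0,0,-3,0,0,0,1],[0,0,-1,0,0,0,1],[0,0,0,0,0,0,1],[0,0,0,0,0,0,1],[0,0,0,0,0,0,1]]]'
for i in 1 2 3 4; do python3 -m inch '[[[0,0,0,0,0,0,1],[0,0,0,0,0,0,1],[0,0,0,0,0,0,1],[0,0,0,0,0,0,1],[0,0,0,0,0,0,1]]]' >/dev/null; done
python3 - <<'E'
from h import *
import cv2
a=robot.read_camera("wrist")["image"][:260]
b=cv2.resize(robot.read_camera("scene")["image"][155:265,185:355],(512,331),interpolation=cv2.INTER_CUBIC)
cv2.imwrite("pics/w6.png",np.vstack([a,b]));s=robot.read_state();print(s["t"],s["tool_pos"],s["force"])
E
```

```text
t: 11.45
tool_pos: [0.4772, 0.0639, 0.1276]
orientation: [3.142, -0.021, -0.0]
force: [-0.1, -0.2, -0.6]
opening: 0.0005
t: 11.95
tool_pos: [0.4448, 0.0644, 0.1869]
orientation: [3.141, -0.021, -0.006]
force: [0.8, 0.3, 0.8]
opening: 0.0003
t: 12.45
tool_pos: [0.4461, 0.0643, 0.2256]
orientation: [3.141, -0.021, -0.005]
force: [-0.0, 0.1, -0.2]
opening: 0.0006
14.55 [0.44721477 0.06436128 0.22762978] [ 0.1345882   0.41927553 -0.03074994]
```

View pics/w6.png

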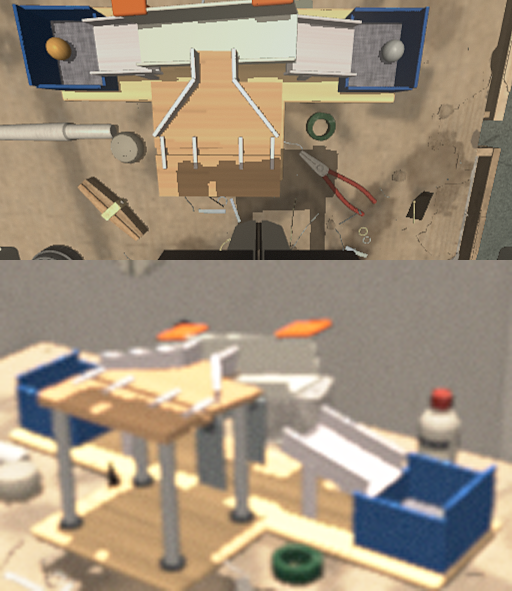

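Brass is in the left tray (58,48), steel is in the right tray (392,48), and the gate leans left. I'll check both are at rest, then hand in.

```bash
for i in 1 2 3; do python3 -m inch '[[[0,0,0,0,0,0,1],[0,0,0,0,0,0,1],[0,0,0,0,0,0,1],[0,0,0,0,0,0,1],[0,0,0,0,0,0,1]]]' >/dev/null; done
python3 - <<'E'
from h import *
import cv2
a=robot.read_camera("wrist")["image"][:100].astype(int)
for _ in range(10): b=robot.read_camera("wrist")["image"][:100].astype(int)
d=abs(a-b).max(2); w=cv2.imread("pics/w6.png")[:100].astype(int); e=abs(w-b).max(2)
for n,c in(("brass",58),("steel",392)): print(n,"0.5s diff",d[30:66,c-20:c+20].mean(),"vs earlier",e[30:66,c-20:c+20].mean())
print("background",d[60:100,120:220].mean(),e[60:100,120:220].mean())
robot.close_job()
E
```

```text
brass 0.5s diff 1.79375 vs earlier 1.7958333333333334
steel 0.5s diff 1.4194444444444445 vs earlier 1.4284722222222221
background 1.2505 1.255
the job is handed in; nothing more can be done
```

The job is handed in, at about 17 s of the 58 s allowed; `close_job` gives no verdict, so the result below rests on my own checks.

- **Steel ball:** I nudged it out of the left lane and it rolled into the right tray.
- **Gate:** I pressed the raised left pad and the gate rocked fully over to the left. The tool force read about 5 N at the end of the press.
- **Brass ball:** I nudged it out and it ran into the left tray.

The last pictures showed one ball in each tray and the gate leaning left. Frames taken up to 2 s apart differed by little more than background noise around both balls, so they look at rest. The fingers were clear, about 0.23 m above the bench.

No bystander looked moved in the pictures, but I did not measure them. I judged the gate angle and ball positions by eye from the pictures rather than measuring them. No check failed; the wrist camera put the balls about 2 mm off the first triangulation in y, which I allowed for.

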